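# Lock the bayonet cap on the detergent tub

### The arm

A 7-joint arm with a two-finger parallel gripper is mounted at the origin on the work surface. World frame = base frame: x ahead of the robot, y to its left, z up, the work surface at z = 0. Lengths are in mm, angles in rad, forces in N, time in s.
With the tool pointing down it reaches from about 400 to 875 mm from the base axis. Payload 4.4 kg.
Tool frame: the origin (TCP) lies at the very end of the fingers, on their centre line; the grasp point (between the pads) lies 19 mm behind it (ctrl.pinch_z is the z of the grasp point in the tool frame, in mm); z points along the fingers, x is the direction in which the jaws open and shut, and the axes are right-handed (so a half turn about z gives the same grasp; the last joint's range is limited). The gripper opens to 85 mm and grips with 20 to 120 N. Pads are 22 mm wide; open, the fingers measure 114 mm over their backs; the gripper's body (76 mm by 85 mm) begins 54 mm behind the grasp point. The pads swing forward as they close: fully open they stand 13 mm farther back than shut.
Start: joints at [-1.17, 0.628, 0.038, 1.517, -0.027, 0.996, -0.02], TCP at [292.5, 580.484, 231.313] pointing down, gripper open.
Joint ranges: [-3.06, 3.06], [-0.37, 2.12], [-1.25, 1.32], [0.18, 2.47], [-1.1, 4.24], [0.23, 1.98], [-2.94, 2.94]. Speed limits (rad/s): [2.57, 2.57, 3.14, 3.14, 3.14, 3.14, 3.14].

### API

Orientations are given as [roll, pitch, yaw] about the fixed x, y, z axes, in that order (R = Rz(yaw) Ry(pitch) Rx(roll)).
In Python, from cell import sensors, get_image, order, ctrl gives the robot as it stands.
- The arm moves only by the tool arm_command, never from a script. Its argument "rows" is a list that holds one entry, the list of rows, each a list of 6 numbers: the shift along the tool's x, y, z in mm, then the turn, a rotation vector about the tool's x, y, z in degrees. A call has 1 to 20 rows; each row is the pose to reach, as a shift and turn from the pose commanded when the call began, along the tool's axes at that moment; what a row does not reach only later rows make up. A row lasts 1/12 s, in which the tool goes at most 41.7 mm and 7.16 degrees, less where a joint would pass 70% of its speed; a pose out of reach is approached as far as the arm can. A call with a gripper value outside its range is refused whole. "claw" is the opening, from -1 (shut) to 1 (fully open), set as the call begins (left out, the last holds). The fingers move at their own pace and stop on an object; the grip force is fixed at half the most. Time passes only in rows, so rows that repeat a pose let the fingers close. It gives the time, the measured TCP pose, the force and the opening at its end, in the units of the state.
- sensors.read_state(): the state, without advancing time (a new reading comes with each control period).
- get_image(name): name is "side" or "top"; returns a dict with "pixels" (480x640x3 uint8, red, green, blue), "z_map" (480x640 float32, mm along the optical axis (not along the pixel's ray), 0 where there is no reading), "K" (3x3 intrinsics, pixels), "pose" (4x4, takes a point from camera to world coordinates). Camera axes: x right, y up, looking along -z (the intrinsics and any distortion apply to the point x, -y, -z); pixel columns grow to the right and rows downward; lengths in mm; the calibration is good to about 2 mm. A picture is of the moment at which its call begins.
- order.finish_job(): hands the job in, once; it reports no verdict.
The state is a dict: "clock": time; "qpos": joint angles; "qd": joint speeds; "tau": joint torques, N m; "eef_pos": TCP position; "tool_rot": TCP orientation; "force": force on the tool from outside, world axes, zero at the start; "torque": the same for the moment, N m; "width": finger opening in mm.
Only numpy, scipy, OpenCV 4.12 (cv2) and the standard library are available. Lean on these libraries where they do the work, as an engineer would, in place of code of your own. Each camera call takes 0.05 s, during which the arm holds its last target.

### The job

Close the white detergent tub with its loose twist cap: set the cap's nose in the mouth, press and turn it as needed until its two lugs drop through the notches and its flange lies on the collar, then turn it clockwise (seen from above) as far as it goes, so that it is locked, and let go. Leave the glass cup and the three clothespegs where they are.

Things in the scene. Friction and masses are not known exactly. Their poses are not given: they have to be found in the camera images.
- cap_grip (a point): Loose white twist cap, 71 mm tall, 90 g, standing on its nose. Point: centre of its upright grip bar, 53 mm above the cap's foot. z up the cap's axis, x along the bar. Bar: 80 mm long (x), 16 mm thick (y), from 18 mm above to 17 mm below this point, where a round flange begins: 92 mm across, 6 mm thick, underside 23 mm below this point. Same after a half turn.
- cap_nose (a point): Foot of the cap, on its axis (axes as cap_grip). The nose is 44 mm across, tapering to 32 mm over its last 7 mm. 12 to 19 mm above this point two opposite lugs, 18 mm wide, stick out along +x and -x (parallel to the grip bar) to 36 mm from the axis. The flange's underside is 30 mm above this point.
- tub_mouth (a point): White detergent tub, 132 mm across, fixed, neck 100 mm across. Point: mouth centre, level with the collar's flat top, 150 mm above the cabinet top; z up, x through both notches. A 47 mm round hole for the nose, collar 8 mm thick, 36 mm of hollow below. Lugs riding on the collar: cap_grip is 41 mm above this point; dropped in, flange on the collar: 23 mm.
- tub_notch (a point): One of the two opposite notches for the lugs (+x side of the mouth, 32 mm from its centre; axes as tub_mouth), 26 mm wide, reaching 42 mm from the mouth's centre; a small rib outside the neck marks each. Once through, the cap turns freely clockwise (seen from above) under the collar, about 75 degrees, to a fixed stop; anticlockwise it is blocked.
- cup: Empty glass drinking cup, 72 mm in diameter, 110 mm tall, upright; origin at the centre of its underside. To be left alone.
- peg_a: Wooden clothespeg lying on the cabinet top, 72 mm long (x), about 14 mm wide, 10 mm high; origin at its middle on the underside. To be left alone.
- peg_b: Wooden clothespeg lying on the cabinet top, 72 mm long (x), about 14 mm wide, 10 mm high; origin at its middle on the underside. To be left alone.
- peg_c: Wooden clothespeg lying on the cabinet top, 72 mm long (x), about 14 mm wide, 10 mm high; origin at its middle on the underside. To be left alone.
Things that resemble listed ones, but are neither listed nor needed, are in the scene too. What is shaped like the part that bears cap_grip but purple is not meant. Leave any pink look-alike of the part that bears tub_mouth alone.

How it is judged (in metres and radians):
On the way:
1. the lugs have dropped through the notches: the cap is down on the collar with its grip bar along the notch line (z of cap_grip in the frame of tub_mouth below 0.028 m and horizontal distance between cap_grip and tub_mouth below 0.008 m and angle between the x axis of cap_grip and the x axis of tub_mouth, either way round below 0.4 rad), for 0.06 s.
At the end, for the whole second after the job is handed in: The cap is locked on the tub: its grip point is less than 28 mm above the mouth's centre (flange on the collar) and within 8 mm of its axis, upright within 7 degrees, the grip bar turned more than 60 degrees (1.05 rad) away from the notch line, at rest (z of cap_grip in the frame of tub_mouth below 0.028 m and horizontal distance between cap_grip and tub_mouth below 0.008 m and angle between the x axis of cap_grip and the x axis of tub_mouth, either way round above 1.05 rad and angle between cap_grip's own z axis and vertical below 0.12 rad and linear speed of cap below 0.02 m/s); the robot touches nothing.
It fails at once if the glass cup is shifted by more than 30 mm or tipped (distance of cup from where it was at the start of the episode above 0.03 m or angle between cup's own z axis and vertical above 0.35 rad).
It fails at once if a clothespeg is shifted by more than 30 mm (distance of any of peg_a, peg_b, peg_c from where it was at the start of the episode above 0.03 m).
It also fails if it takes over 51 s, if anything falls off the work surface, if the arm or the gripper's body presses on something with over 40 N, if the wrist force passes 120 N, or if a joint passes its speed limit or range.

## Working session

There is one attempt and no reset: what is moved stays moved. The work goes in short steps, Python scripts to look and compute and a tool call to move; the robot and the scene stay as the last step left them, time stands still between calls to the robot, and variables do not carry over. Pictures are saved under pics/ and viewed, and the job is handed in when it is done.

Besides the shell and the picture viewer there is one more tool, called after "Call:" in YAML: its name, and indented under it one key for each argument. arm_command: Moves the arm, as the interface text tells. Its arguments: {"type":"object","properties":{"rows":{"type":"array","items":{"type":"array","items":{"type":"array","items":{"type":"number"}}}},"claw":{"type":"number"}},"required":["rows"]}

```bash
mkdir -p pics; ls; cat > h.py <<'E'
import numpy as np, cv2
from cell import sensors, get_image, order, ctrl
def save(n,im): cv2.imwrite('pics/'+n+'.png',im[:,:,::-1])
def world(im,u,v,z=None):
    """pixel -> point by depth, or on plane z"""
    K=im['K'];P=im['pose'];u=np.asarray(u,float);v=np.asarray(v,float)
    d=np.stack([(u-K[0,2])/K[0,0],-(v-K[1,2])/K[1,1],-np.ones_like(u)],-1)
    R=P[:3,:3];t=P[:3,3];dw=d@R.T
    if z is None:
        zz=im['z_map'][np.round(v).astype(int),np.round(u).astype(int)]
        return t+dw*zz[...,None]
    return t+dw*((z-t[2])/dw[...,2])[...,None]
E
python3 - <<'E'
from h import *
s=sensors.read_state();print(s)
for n in('side','top'):
    im=get_image(n);save(n+'0',im['pixels']);print(n,im['K'],im['pose'],{k:v for k,v in im.items() if k not in('pixels','z_map','K','pose')})
    np.savez('pics/%s0.npz'%n,**{k:im[k] for k in('pixels','z_map','K','pose')})
E
```

```text
pics
{'clock': 0.0, 'qpos': array([-1.16976706,  0.62929572,  0.03844425,  1.51835382, -0.02699333,
        0.99630777, -0.01998333]), 'qd': array([ 0.00104028,  0.00044642,  0.00127792, -0.00016786, -0.00113154,
       -0.00065893, -0.00022897]), 'tau': array([ 1.17821455e-03, -5.63393748e+01,  1.22699350e+00, -1.93441826e+01,
        1.11308077e-02,  1.05155009e-02,  2.67226147e-05]), 'eef_pos': array([292.23668801, 579.91215253, 230.42633879]), 'tool_rot': array([3.14156421e+00, 1.84640162e-03, 1.10398581e+00]), 'force': array([ 0.82849573,  0.15309979, -0.1441086 ]), 'torque': array([ 0.04132202, -0.04045531,  0.0088653 ]), 'width': 85.23872133041974}
side [[441.50497114   0.         320.06356499]
 [  0.         441.50497114 239.98684501]
 [  0.           0.           1.        ]] [[-9.47586743e-01  2.44087203e-01 -2.06157227e-01  4.30659818e+02]
 [-3.19331545e-01 -7.44413074e-01  5.86409874e-01  4.12317007e+02]
 [-1.03309889e-02  6.21506728e-01  7.83340704e-01  7.12314222e+02]
 [ 0.00000000e+00  0.00000000e+00  0.00000000e+00  1.00000000e+00]] {}
top [[579.22918134   0.         316.01752256]
 [  0.         579.22918134 241.29772523]
 [  0.           0.           1.        ]] [[ 2.99189767e-03  9.81371653e-01 -1.92095619e-01  4.08734852e+02]
 [-9.99895738e-01  5.64956985e-03  1.32889131e-02 -1.41657672e+01]
 [ 1.41266202e-02  1.92035832e-01  9.81286236e-01  1.11917945e+03]
 [ 0.00000000e+00  0.00000000e+00  0.00000000e+00  1.00000000e+00]] {}
```

View pics/side0.png

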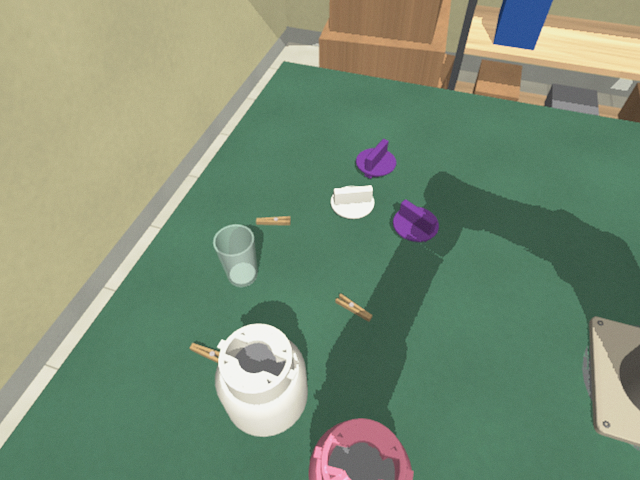

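View pics/top0.png

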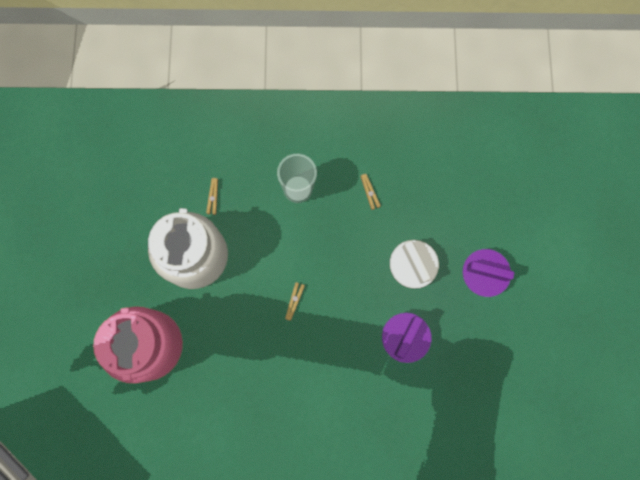

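```bash
python3 - <<'E'
from h import *
t=dict(np.load('pics/top0.npz'));s=dict(np.load('pics/side0.npz'))
def crop(im,u,v,r,k): 
    c=im['pixels'][v-r:v+r,u-r:u+r];return cv2.resize(c,None,fx=k,fy=k,interpolation=cv2.INTER_CUBIC)
a=crop(t,180,245,50,4);b=crop(t,414,264,35,6)[:400,:400]
c=crop(s,260,360,50,4);d=crop(s,353,203,33,6)[:400,:400]
save('z0',np.vstack([np.hstack([a,cv2.resize(b,(400,400))]),np.hstack([c,d[:400,:396],d[:400,:4]*0])])[:, :800] if 0 else cv2.resize(np.vstack([np.hstack([a,cv2.resize(b,(400,400))]),np.hstack([c,cv2.resize(d,(400,400))])]),(600,600)))
# depth cloud checks
for n,im,(u0,u1,v0,v1) in(('top cap',t,(385,445,235,293)),('side cap',s,(325,380,180,222)),('top tub',t,(145,232,205,292)),('side tub',s,(205,310,315,440))):
    vv,uu=np.mgrid[v0:v1,u0:u1];p=world(im,uu.ravel(),vv.ravel())
    px=im['pixels'][v0:v1,u0:u1].reshape(-1,3).astype(int)
    m=(px.min(1)>120)&(px.max(1)-px.min(1)<50)
    z=p[:,2];print(n,m.sum());print(np.histogram(z[m],bins=np.arange(-10,180,5)))
    top=z[m].max()
    for lo,hi in((44,60),(66,76),(145,155)):
        q=p[m&(z>lo)&(z<hi)]
        if len(q)>30:
            print(lo,hi,len(q),q.mean(0),np.median(q[:,2]),(q.max(0)+q.min(0))/2,q.max(0)-q.min(0))
            w,V=np.linalg.eigh(np.cov(q[:,:2].T));print('axis',np.degrees(np.arctan2(V[1,1],V[0,1])),np.sqrt(w))
E
```

```text
top cap 1904
(array([  2,  61,  39,   0,   0,   0,   0,   9, 580, 688,  43,  22,  30,
        26,  32, 203, 166,   1,   0,   0,   0,   0,   0,   0,   0,   0,
         0,   0,   0,   0,   0,   0,   0,   0,   0,   0,   0]), array([-10,  -5,   0,   5,  10,  15,  20,  25,  30,  35,  40,  45,  50,
        55,  60,  65,  70,  75,  80,  85,  90,  95, 100, 105, 110, 115,
       120, 125, 130, 135, 140, 145, 150, 155, 160, 165, 170, 175]))
44 60 86 [ 575.92303731 -208.43470029   52.16727752] 52.690954561735566 [ 575.45868128 -208.85620601   51.92150193] [69.38720236 32.57308946 15.79030764]
axis -154.90353438619007 [ 0.48106557 22.43610752]
66 76 358 [ 578.0577312  -215.30154046   69.90633175] 69.8993064968331 [ 578.86149786 -215.20494129   70.64044369] [75.13448708 44.73404163  9.22068985]
axis -154.84178937261206 [ 4.57602368 23.12650387]
side cap 1252
(array([  0,  21,  32,   0,   0,   0,   0,   0, 115, 478,  65,  70,  58,
        64,  67,  96, 178,   0,   0,   0,   0,   0,   0,   0,   0,   0,
         0,   0,   0,   0,   0,   0,   0,   0,   0,   0,   0]), array([-10,  -5,   0,   5,  10,  
[... 2047 characters left out ...]
0,  95, 100, 105, 110, 115,
       120, 125, 130, 135, 140, 145, 150, 155, 160, 165, 170, 175]))
44 60 265 [563.03325859 250.89527897  52.21635417] 52.218646776683386 [581.04534104 233.25691174  52.02347592] [98.13209004 80.30482763 15.95277143]
axis -141.88214538120556 [10.29874169 33.00403768]
66 76 182 [564.66700699 251.38841622  71.182243  ] 71.30967197711777 [582.1307804  231.35944338  70.99771442] [100.03706158  84.00627737   9.97569488]
axis -141.9568153325092 [10.85588593 33.95307534]
145 155 2778 [596.45533952 210.6166682  150.14335655] 150.2963984452404 [595.11465166 207.75251678 149.30035974] [104.77963349  99.40647547   8.59175461]
axis 91.29795788029577 [26.69145327 29.57282928]
```

View pics/z0.png

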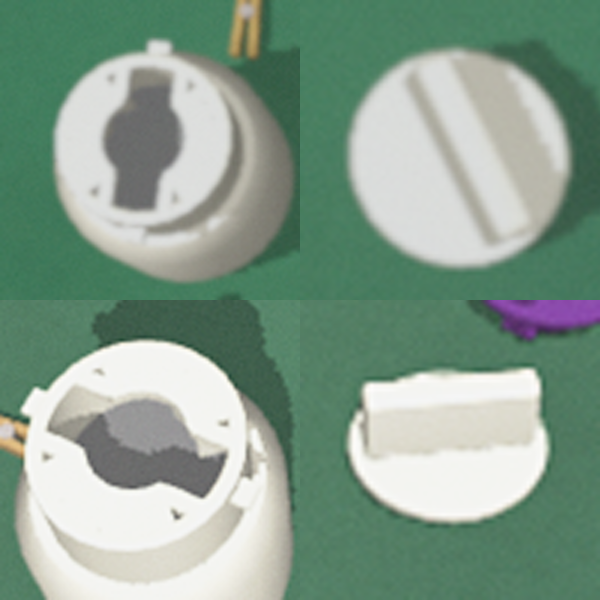

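```bash
cat > m.py <<'E'
from h import *
from scipy.optimize import least_squares
def circ(P,r0):
    f=lambda x:np.hypot(P[:,0]-x[0],P[:,1]-x[1])-x[2]
    return least_squares(f,[*P.mean(0),r0],loss='soft_l1',f_scale=1).x
def bw(im,box,lo,hi,white=True):
    u0,u1,v0,v1=box;vv,uu=np.mgrid[v0:v1,u0:u1]
    p=world(im,uu.ravel(),vv.ravel());px=im['pixels'][v0:v1,u0:u1].reshape(-1,3).astype(int)
    m=(p[:,2]>lo)&(p[:,2]<hi)
    if white: m&=(px.max(1)-px.min(1)<50)&(px.min(1)>110)
    full=np.zeros(im['z_map'].shape,np.uint8);full[v0:v1,u0:u1]=m.reshape(v1-v0,u1-u0)*255
    return full
def big(m):
    c,_=cv2.findContours(m,cv2.RETR_EXTERNAL,cv2.CHAIN_APPROX_NONE);c=max(c,key=cv2.contourArea);return c
E
python3 - <<'E'
from m import *
t=dict(np.load('pics/top0.npz'));s=dict(np.load('pics/side0.npz'))
for n,im,box in(('top',t,(145,232,205,292)),('side',s,(205,310,315,440))):
    m=bw(im,box,144,156);c=big(m)[:,0].astype(float);P=world(im,c[:,0],c[:,1],150.)[:,:2]
    o=circ(P,50);print(n,'rim',o)
    # hole: inside r<44 non-collar
    vv,uu=np.mgrid[box[2]:box[3],box[0]:box[1]];uu=uu.ravel();vv=vv.ravel();Q=world(im,uu,vv,150.)[:,:2]
    r=np.hypot(*(Q-o[:2]).T);dark=(m[vv,uu]==0)&(r<44)
    H=Q[dark];w,V=np.linalg.eigh(np.cov(H.T));print(' hole c',H.mean(0),'ext',np.sqrt(w),'axis',np.degrees(np.arctan2(V[1,1],V[0,1]))%180,len(H))
    p=world(im,uu,vv);px=im['pixels'][vv,uu].astype(int)
    rb=(p[:,2]>135)&(p[:,2]<156)&(np.hypot(*(p[:,:2]-o[:2]).T)>52)&(np.hypot(*(p[:,:2]-o[:2]).T)<60)
    for sgn in(1,-1):
        q=p[rb&((p[:,1]-o[1])*sgn>0)]
        if len(q): print(' rib',sgn,len(q),q.mean(0),np.degrees(np.arctan2(*(q.mean(0)[:2]-o[:2])[::-1]))%180)
for n,im,box in(('top',t,(385,445,235,293)),('side',s,(325,380,180,222))):
    fl=bw(im,box,28,90);
    c=big(fl)[:,0].astype(float);P=world(im,c[:,0],c[:,1],36.)[:,:2]
    print(n,'flange',circ(P,46))
    b=bw(im,box,67,76);c=big(b)[:,0].astype(float)
    P=world(im,c[:,0],c[:,1],71.)[:,:2]
    print(' bar',cv2.minAreaRect(P.astype(np.float32)))
E
```

```text
top rim [597.3585818 207.0618522  49.0966542]
 hole c [597.04594851 207.17894475] ext [10.76185769 21.45771366] axis 174.5126189315379 910
 rib 1 33 [559.43938699 212.15075735 141.02927021] 172.35635173959895
 rib -1 28 [648.91064695 201.69632853 141.27866891] 174.0580661032717
side rim [596.98889688 208.24160456  49.58595292]
 hole c [596.10851288 208.74165692] ext [10.30284024 20.93848761] axis 175.28899572366424 1320
 rib 1 43 [552.5664503  213.15062767 141.9302383 ] 173.69396090038924
 rib -1 44 [632.96799282 203.18584364 142.16768233] 172.00120441684905
top flange [ 578.43898106 -215.3060195    44.88103751]
 bar ((578.5800170898438, -215.0943145751953), (79.41439819335938, 15.851947784423828), 25.036521911621094)
side flange [ 577.19587885 -215.58825358   46.30939685]
 bar ((577.1337280273438, -212.47830200195312), (78.98770141601562, 21.44413948059082), 24.720191955566406)
```

The pictures show the white tub mouth at (180,240) in top and (260,360) in side. Its notch line runs nearly along world x. The white cap is at (414,264) in top and (353,203) in side. The two views agree within about 1.5 mm, and the heights are 150, 36 and 71 mm as they should be.

I'm moving above the cap, with the jaws across the bar (yaw 115°).

Call:
arm_command:
  rows:
    - [[-582.2,613.1,0,0,0,-51.8],[-582.2,613.1,0,0,0,-51.8],[-582.2,613.1,0,0,0,-51.8],[-582.2,613.1,0,0,0,-51.8],[-582.2,613.1,0,0,0,-51.8],[-582.2,613.1,0,0,0,-51.8],[-582.2,613.1,0,0,0,-51.8],[-582.2,613.1,0,0,0,-51.8],[-582.2,613.1,0,0,0,-51.8],[-582.2,613.1,0,0,0,-51.8],[-582.2,613.1,0,0,0,-51.8],[-582.2,613.1,0,0,0,-51.8],[-582.2,613.1,0,0,0,-51.8],[-582.2,613.1,0,0,0,-51.8],[-582.2,613.1,0,0,0,-51.8],[-582.2,613.1,0,0,0,-51.8],[-582.2,613.1,0,0,0,-51.8],[-582.2,613.1,0,0,0,-51.8],[-582.2,613.1,0,0,0,-51.8],[-582.2,613.1,0,0,0,-51.8]]
  claw: 1

```text
clock: 1.77
eef_pos: [573.8, -205.9, 231.0]
tool_rot: [-3.141, -0.001, 2.008]
force: [-0.5, 0.8, -0.3]
width: 85.5
```

Call:
arm_command:
  rows:
    - [[-11,-1,10,0,0,0],[-11,-1,40,0,0,0],[-11,-1,75,0,0,0],[-11,-1,105,0,0,0],[-11,-1,130,0,0,0],[-11,-1,130,0,0,0],[-11,-1,130,0,0,0]]

```text
clock: 2.35
eef_pos: [576.6, -213.7, 100.1]
tool_rot: [-3.139, -0.002, 2.008]
force: [-0.1, -0.3, -0.5]
width: 85.7
```

```bash
python3 - <<'E'
from h import *
s=sensors.read_state();print(s['eef_pos'],s['tool_rot'])
a=get_image('side')['pixels'];b=get_image('top')['pixels']
f=lambda c:cv2.resize(c,(400,400),interpolation=cv2.INTER_CUBIC)
save('a1',np.hstack([f(a[120:280,270:430]),f(b[200:340,340:480])]))
E
```

```text
[ 576.55103696 -213.73072264  100.09366091] [-3.13915822e+00 -2.41488809e-03  2.00815349e+00]
```

View pics/a1.png

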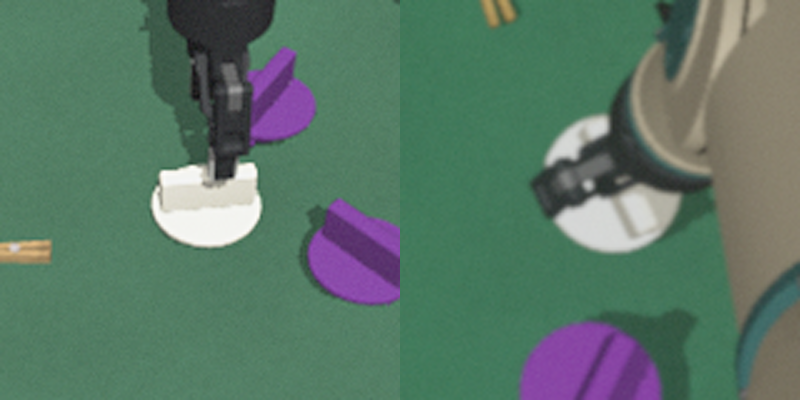

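The near finger at about (222,170) straddles the bar and is near its middle. Next I descend with a small correction and grip.

Call:
arm_command:
  rows:
    - [[-2,1,20,0,0,0],[-2,1,40,0,0,0],[-2,1,52,0,0,0],[-2,1,58,0,0,0],[-2,1,58,0,0,0],[-2,1,58,0,0,0]]

```text
clock: 2.95
eef_pos: [580.0, -215.8, 44.2]
tool_rot: [3.141, 0.001, 2.008]
force: [0.1, -0.5, -1.1]
width: 85.5
```

Call:
arm_command:
  rows:
    - [[0,0,0,0,0,0],[0,0,0,0,0,0],[0,0,0,0,0,0],[0,0,0,0,0,0],[0,0,0,0,0,0],[0,0,0,0,0,0],[0,0,0,0,0,0],[0,0,0,0,0,0],[0,0,0,0,0,0],[0,0,0,0,0,0]]
  claw: -1

```text
clock: 3.78
eef_pos: [579.5, -215.7, 43.5]
tool_rot: [3.141, 0.0, 2.008]
force: [-0.4, -0.2, 4.5]
width: 15.0
```

Call:
arm_command:
  rows:
    - [[0,0,-8,0,0,0],[0,0,-25,0,0,0],[0,0,-50,0,0,0],[0,0,-80,0,0,0],[0,0,-110,0,0,0],[0,0,-140,0,0,0],[0,0,-165,0,0,0],[0,0,-182,0,0,0],[0,0,-192,0,0,0],[0,0,-192,0,0,0]]

```text
clock: 4.62
eef_pos: [580.5, -216.0, 237.7]
tool_rot: [3.139, 0.003, 2.008]
force: [-0.3, 0.2, -0.9]
width: 15.0
```

```bash
python3 - <<'E'
from h import *
s=sensors.read_state();p=s['eef_pos'];r=s['tool_rot'];print(s['clock'],p,r,s['width'],s['force'])
d=np.array([597.2,207.6])-p[:2];y=r[2];print(d@[np.cos(y),np.sin(y)],d@[np.sin(y),-np.cos(y)],'turn',np.degrees(y)-84.5)
E
```

```text
4.6167 [ 580.50134281 -215.98375323  237.69153051] [3.13854542e+00 2.91535819e-03 2.00797429e+00] 15.029852902438751 [-0.29654005  0.17394916 -0.90498462]
376.675780927991 194.46695660653458 turn 30.548451978162646
```

Call:
arm_command:
  rows:
    - [[4,2,0,0,0,0.5],[15,8,0,0,0,1.5],[34,17,0,0,0,3],[60,31,0,0,0,5],[92,47,0,0,0,8],[126,65,0,0,0,11],[162,83,0,0,0,14],[198,102,0,0,0,17],[234,121,0,0,0,20],[268,139,0,0,0,23],[300,155,0,0,0,26],[328,169,0,0,0,28],[350,181,0,0,0,29.5],[366,189,0,0,0,30.5],[374,193,0,0,0,30.5],[376.7,194.5,0,0,0,30.5],[376.7,194.5,0,0,0,30.5],[376.7,194.5,0,0,0,30.5]]

```text
clock: 6.12
eef_pos: [595.9, 205.9, 234.6]
tool_rot: [-3.141, 0.002, 1.474]
force: [-0.6, -1.3, -1.6]
width: 15.4
```

```bash
python3 - <<'E'
from m import *
s=sensors.read_state();print(s['clock'],s['eef_pos'],s['tool_rot'],s['width'],s['force'])
for n in('side','top'):
    im=get_image(n);save(n+'2',im['pixels']);np.savez('pics/%s2.npz'%n,**{k:im[k] for k in('pixels','z_map','K','pose')})
E
```

```text
6.1167 [595.92794385 205.94789279 234.58555704] [-3.14058040e+00  1.96870134e-03  1.47408072e+00] 15.36336986318587 [-0.57591182 -1.32372504 -1.61445572]
```

View pics/side2.png

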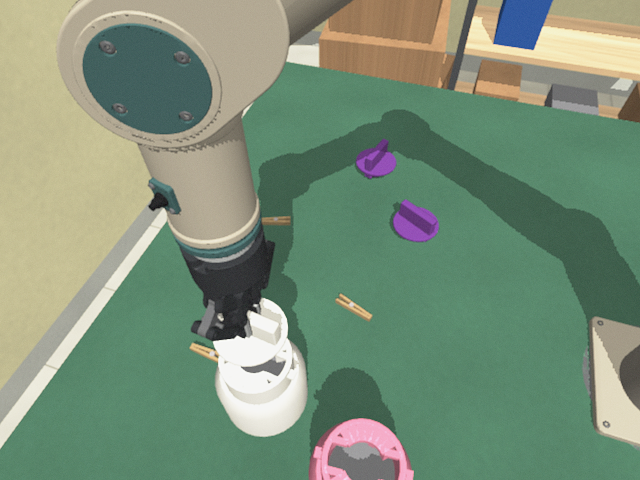

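View pics/top2.png

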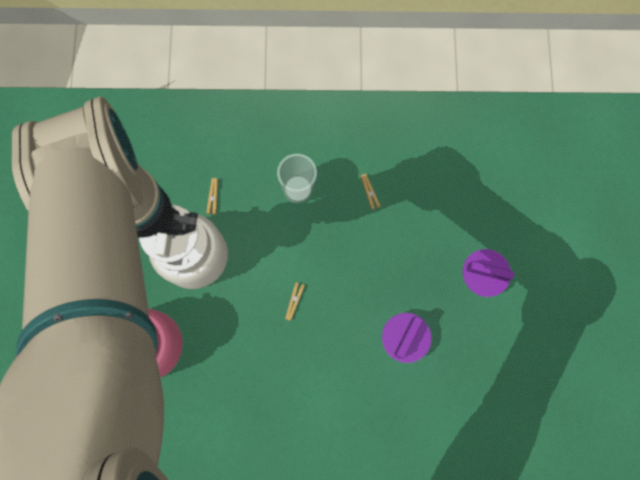

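The cap is held upright over the tub at (250,335) in side, with the bar parallel to the notches. I'll measure the flange centre and tilt in the hand.

```bash
python3 - <<'E'
from m import *
s=dict(np.load('pics/side2.npz'));t=dict(np.load('pics/top2.npz'))
for n,im,box in(('side',s,(205,295,290,375)),('top',t,(135,205,215,270))):
    u0,u1,v0,v1=box;vv,uu=np.mgrid[v0:v1,u0:u1];uu=uu.ravel();vv=vv.ravel()
    p=world(im,uu,vv);px=im['pixels'][vv,uu].astype(int)
    w=(px.max(1)-px.min(1)<40)&(px.min(1)>150)
    a=w&(p[:,2]>218)&(p[:,2]<234);print(n,np.histogram(p[w,2],bins=np.arange(150,280,5))[0],a.sum())
    q=p[a]
    A=np.c_[q[:,:2]-q[:,:2].mean(0),np.ones(len(q))];c=np.linalg.lstsq(A,q[:,2],rcond=None)[0];print(' plane',c,'res',(A@c-q[:,2]).std())
    # contour of flange+bar pixels, rays at flange underside/top, keep points by near-edge
    m=np.zeros((480,640),np.uint8);m[vv[w&(p[:,2]>214)],uu[w&(p[:,2]>214)]]=255
    c=big(m)[:,0].astype(float);P=world(im,c[:,0],c[:,1],227.)[:,:2]
    g=world(im,c[:,0],c[:,1]);
    o=np.array([596,206.])
    for k in range(6):
        r=np.hypot(*(P-o[:2]).T);K=abs(r-46)<(6,5,4,3,3,3)[k]
        o=least_squares(lambda x:np.hypot(*(P[K]-x).T)-46,o[:2]).x
    print(' circ',o,K.sum(),'ang span',np.sort(np.degrees(np.arctan2(*(P[K]-o).T[::-1])))[::12].round(), circ(P[K],46))
    b=p[w&(p[:,2]>258-0)&(p[:,2]<268)]
    if len(b)>10: 
        W,V=np.linalg.eigh(np.cov(b[:,:2].T));print(' bar',len(b),b.mean(0),np.degrees(np.arctan2(V[1,1],V[0,1]))%180)
E
```

```text
side [ 444    0    0    0    0    0    0    0    0    0    0    0    0    0
   42 1920   56   65   71   59   65   74  384    1   12] 2012
 plane [-1.63562247e-03 -1.00705971e-03  2.27521470e+02] res 1.2473907401770286
 circ [595.47147616 206.0629102 ] 136 ang span [-180. -160. -139. -112.  -89.   52.   77.   97.  115.  132.  152.  173.] [594.5334721  206.48911805  45.02469843]
 bar 419 [573.24265343 208.40291012 261.93098616] 173.45652057175838
top [191   0   0   0   0   0   0   0   0   0   0   0   0   0 155 714  24   2
   4   3   5  41 163   2   0] 893
 plane [-2.28298190e-04  7.13711652e-03  2.26556995e+02] res 1.6986036515228027
 circ [596.49950617 205.05927103] 91 ang span [-178. -154. -128. -101.  -81.  112.  142.  168.] [595.40927614 204.73439115  45.09828693]
 bar 200 [571.76883809 207.80649776 261.2859623 ] 175.34062490138334
```

Both views say the cap must shift by about (+1.2, +2.1) mm. The bar angle matches the notches. I shift and descend until just before entry.

Call:
arm_command:
  rows:
    - [[2,1,3,0,0,0],[2,1,12,0,0,0],[2,1,22,0,0,0],[2,1,30,0,0,0],[2,1,35,0,0,0],[2,1,35,0,0,0],[2,1,35,0,0,0],[2,1,35,0,0,0]]

```text
clock: 6.88
eef_pos: [597.5, 210.0, 200.5]
tool_rot: [3.141, -0.0, 1.476]
force: [0.2, -0.2, 0.6]
width: 15.3
```

```bash
python3 - <<'E'
from m import *
st=sensors.read_state();print(st['clock'],st['eef_pos'],st['tool_rot'],st['force'])
for n,z,box,box2 in(('side',192.,(205,310,290,400),0),('top',192.,(135,225,215,290),0)):
    im=get_image(n);save(n+'3',im['pixels'])
    u0,u1,v0,v1=box;vv,uu=np.mgrid[v0:v1,u0:u1];uu=uu.ravel();vv=vv.ravel()
    p=world(im,uu,vv);px=im['pixels'][vv,uu].astype(int)
    w=(px.max(1)-px.min(1)<40)&(px.min(1)>150)&(p[:,2]>178)
    fz=np.median(p[w&(p[:,2]<200),2])
    m=np.zeros((480,640),np.uint8);m[vv[w],uu[w]]=255
    c=big(m)[:,0].astype(float);P=world(im,c[:,0],c[:,1],fz)[:,:2];o=np.array([597,207.])
    for k in range(6):
        r=np.hypot(*(P-o).T);K=abs(r-46)<(6,5,4,3,3,3)[k]
        o=least_squares(lambda x:np.hypot(*(P[K]-x).T)-46,o).x
    print(n,'flange z',fz,'circ',o,K.sum())
E
```

```text
6.8833 [597.48417052 209.99461532 200.45020243] [ 3.14118126e+00 -1.97920254e-04  1.47574034e+00] [ 0.24694888 -0.2110428   0.60463785]
side flange z 193.3312712464251 circ [596.92162047 210.20774464] 127
top flange z 192.34119755634072 circ [597.8343393  209.37971707] 80
```

Call:
arm_command:
  rows:
    - [[-2,0,1,0,0,0],[-2,0,3,0,0,0],[-2,0,5,0,0,0],[-2,0,7,0,0,0],[-2,0,9,0,0,0],[-2,0,11,0,0,0],[-2,0,13,0,0,0],[-2,0,14,0,0,0],[-2,0,14,0,0,0]]

```text
clock: 7.73
eef_pos: [596.8, 207.9, 185.9]
tool_rot: [-3.141, 0.0, 1.476]
force: [0.8, -0.0, -0.8]
width: 15.1
```

```bash
python3 - <<'E'
from m import *
st=sensors.read_state();print(st['clock'],st['eef_pos'],st['tool_rot'],st['force'],st['torque'])
for n in('side','top'):
    im=get_image(n);save(n+'4',im['pixels'])
    u0,u1,v0,v1=(205,310,290,400) if n=='side' else(135,225,215,290);vv,uu=np.mgrid[v0:v1,u0:u1];uu=uu.ravel();vv=vv.ravel()
    p=world(im,uu,vv);px=im['pixels'][vv,uu].astype(int)
    w=(px.max(1)-px.min(1)<40)&(px.min(1)>150)&(p[:,2]>165)
    fz=np.median(p[w&(p[:,2]<185),2])
    m=np.zeros((480,640),np.uint8);m[vv[w],uu[w]]=255
    c=big(m)[:,0].astype(float);P=world(im,c[:,0],c[:,1],fz)[:,:2];o=np.array([597,207.])
    for k in range(6):
        r=np.hypot(*(P-o).T);K=abs(r-46)<(6,5,4,3,3,3)[k]
        o=least_squares(lambda x:np.hypot(*(P[K]-x).T)-46,o).x
    print(n,'flange z',fz,'circ',o,K.sum())
E
```

```text
7.7333 [596.82550938 207.85801311 185.89493198] [-3.14095937e+00  2.81504718e-04  1.47577967e+00] [ 0.77300976 -0.021667   -0.82799034] [-0.02753148 -0.005541   -0.0062856 ]
side flange z 178.8008141730969 circ [596.2849809  208.05968034] 124
top flange z 177.63029320136764 circ [597.29357801 207.38483267] 80
```

Call:
arm_command:
  rows:
    - [[0,0.4,2,0,0,0],[0,0.4,4,0,0,0],[0,0.4,6,0,0,0],[0,0.4,8,0,0,0],[0,0.4,10,0,0,0],[0,0.4,10,0,0,0]]

```text
clock: 8.33
eef_pos: [597.1, 207.8, 175.7]
tool_rot: [-3.141, 0.0, 1.476]
force: [-0.3, 0.1, -1.6]
width: 15.1
```

No contact force, and 6 mm past the lug-riding height, so the lugs are entering the notches. I continue down to seat the flange.

Call:
arm_command:
  rows:
    - [[0,0,2,0,0,0],[0,0,4,0,0,0],[0,0,6,0,0,0],[0,0,8,0,0,0],[0,0,10,0,0,0],[0,0,11,0,0,0],[0,0,12,0,0,0],[0,0,12,0,0,0]]

```text
clock: 9.0
eef_pos: [597.3, 207.8, 164.1]
tool_rot: [-3.141, 0.0, 1.476]
force: [0.5, -0.9, 0.4]
width: 14.8
```

Call:
arm_command:
  rows:
    - [[0,0,0.5,0,0,0],[0,0,1,0,0,0],[0,0,1.5,0,0,0],[0,0,1.5,0,0,0],[0,0,1.5,0,0,0]]

```text
clock: 9.42
eef_pos: [597.6, 208.0, 163.6]
tool_rot: [3.141, -0.0, 1.476]
force: [-1.9, 0.3, 5.5]
width: 15.0
```

Seated: TCP z is 163.6, against 163.5 expected, with 5 N of contact. Now I turn clockwise.

Call:
arm_command:
  rows:
    - [[0,0,-0.5,0,0,2],[0,0,-0.5,0,0,5],[0,0,-0.5,0,0,9],[0,0,-0.5,0,0,13],[0,0,-0.5,0,0,17],[0,0,-0.5,0,0,21],[0,0,-0.5,0,0,25],[0,0,-0.5,0,0,29],[0,0,-0.5,0,0,33],[0,0,-0.5,0,0,37],[0,0,-0.5,0,0,41],[0,0,-0.5,0,0,45],[0,0,-0.5,0,0,49],[0,0,-0.5,0,0,53],[0,0,-0.5,0,0,57],[0,0,-0.5,0,0,61],[0,0,-0.5,0,0,65],[0,0,-0.5,0,0,68],[0,0,-0.5,0,0,70],[0,0,-0.5,0,0,70]]

```text
clock: 11.08
eef_pos: [597.8, 207.1, 163.6]
tool_rot: [3.14, -0.001, 0.253]
force: [-0.7, -1.4, 3.8]
width: 15.0
```

```bash
python3 - <<'E'
from h import *
s=sensors.read_state();print(s['clock'],s['eef_pos'],s['tool_rot'],s['force'],s['torque'],s['qpos'])
E
```

```text
11.0833 [597.82724031 207.0704209  163.63724198] [ 3.14040655e+00 -5.00822038e-04  2.52865621e-01] [-0.66057624 -1.43299595  3.79189587] [-0.32132848  0.22064076  0.03149825] [-0.58257294  0.70269152  0.34381866  1.6426669  -0.29332045  0.84708723
  0.1343021 ]
```

Call:
arm_command:
  rows:
    - [[0,0,0,0,0,1.5],[0,0,0,0,0,3],[0,0,0,0,0,4.5],[0,0,0,0,0,6],[0,0,0,0,0,7],[0,0,0,0,0,7]]

```text
clock: 11.58
eef_pos: [597.4, 207.3, 163.6]
tool_rot: [3.141, 0.0, 0.131]
force: [-1.4, -4.3, 5.0]
width: 14.9
```

```bash
python3 - <<'E'
from h import *
s=sensors.read_state();print(s['clock'],s['eef_pos'],s['tool_rot'],s['force'],s['torque'])
E
```

```text
11.5833 [597.36518184 207.33409651 163.55565638] [3.14065122e+00 3.08581169e-04 1.31378653e-01] [-1.41514872 -4.25908649  5.03995494] [-0.76391486  0.47825149  0.56543707]
```

Call:
arm_command:
  rows:
    - [[0,0,0,0,0,1],[0,0,0,0,0,2],[0,0,0,0,0,2]]

```text
clock: 11.83
eef_pos: [597.3, 207.3, 163.6]
tool_rot: [3.14, 0.0, 0.099]
force: [-2.0, -4.3, 6.2]
width: 15.1
```

```bash
python3 - <<'E'
from h import *
s=sensors.read_state();print(s['clock'],s['eef_pos'],s['tool_rot'],s['force'],s['torque'])
E
```

```text
11.8333 [597.34403127 207.34069603 163.59735241] [3.14002447e+00 2.36032293e-04 9.92253718e-02] [-1.98510038 -4.31098834  6.24746786] [-0.70813486  0.45208077  1.2686194 ]
```

The torque about the axis has climbed to 1.3 N m at 79° of turn, so the cap is at the stop. I ease back slightly and release.

Call:
arm_command:
  rows:
    - [[0,0,0,0,0,-1.5],[0,0,0,0,0,-1.5]]

```text
clock: 12.0
eef_pos: [597.4, 207.5, 163.6]
tool_rot: [3.141, 0.0, 0.124]
force: [-1.5, -3.1, 5.9]
width: 15.2
```

Call:
arm_command:
  rows:
    - [[0,0,0,0,0,0],[0,0,0,0,0,0],[0,0,0,0,0,0],[0,0,0,0,0,0],[0,0,0,0,0,0],[0,0,0,0,0,0],[0,0,0,0,0,0],[0,0,0,0,0,0],[0,0,0,0,0,0]]
  claw: 1

```text
clock: 12.75
eef_pos: [597.5, 207.9, 163.3]
tool_rot: [-3.142, -0.0, 0.123]
force: [-0.5, 0.8, -0.0]
width: 85.5
```

Call:
arm_command:
  rows:
    - [[0,0,-5,0,0,0],[0,0,-15,0,0,0],[0,0,-35,0,0,0],[0,0,-60,0,0,0],[0,0,-90,0,0,0],[0,0,-115,0,0,0],[0,0,-130,0,0,0],[-30,0,-130,0,0,0],[-60,0,-130,0,0,0],[-95,0,-130,0,0,0],[-130,0,-130,0,0,0],[-160,0,-130,0,0,0],[-180,0,-130,0,0,0],[-190,0,-130,0,0,0],[-190,0,-130,0,0,0]]

```text
clock: 14.0
eef_pos: [407.5, 184.6, 294.3]
tool_rot: [-3.14, -0.0, 0.124]
force: [0.6, 0.0, 0.6]
width: 85.6
```

```bash
python3 - <<'E'
from m import *
s=sensors.read_state();print(s['clock'],s['eef_pos'],s['width'],s['force'])
for n in('side','top'):
    im=get_image(n);save(n+'5',im['pixels'])
    box=(205,310,290,400) if n=='side' else(135,225,205,290)
    fl=bw(im,box,153,200);c=big(fl)[:,0].astype(float);P=world(im,c[:,0],c[:,1],156.)[:,:2];print(n,'flange',circ(P,46))
    b=bw(im,box,185,198);c=big(b)[:,0].astype(float);P=world(im,c[:,0],c[:,1],191.)[:,:2];print(' bar',cv2.minAreaRect(P.astype(np.float32)))
    v,u=np.nonzero(b);print(' top z',np.median(world(im,u,v)[:,2]))
E
```

```text
14.0 [407.45641609 184.57412234 294.25755191] 85.64611403122579 [0.57214959 0.02755375 0.56401936]
side flange [597.48279892 207.6782795   45.47098927]
 bar ((596.3302612304688, 208.8909912109375), (17.116134643554688, 80.6193618774414), 9.189787864685059)
 top z 191.00615453798912
top flange [597.53339752 207.61837152  44.72962384]
 bar ((596.940185546875, 207.12686157226562), (17.066740036010742, 79.91897583007812), 8.999465942382812)
 top z 189.81115504936975
```

View pics/side5.png

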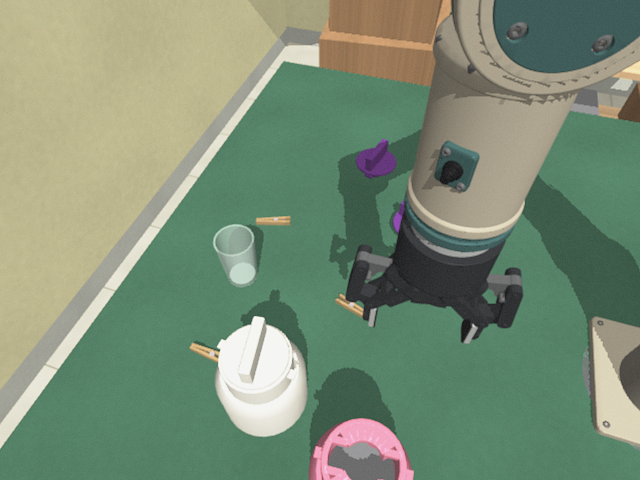

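View pics/top5.png

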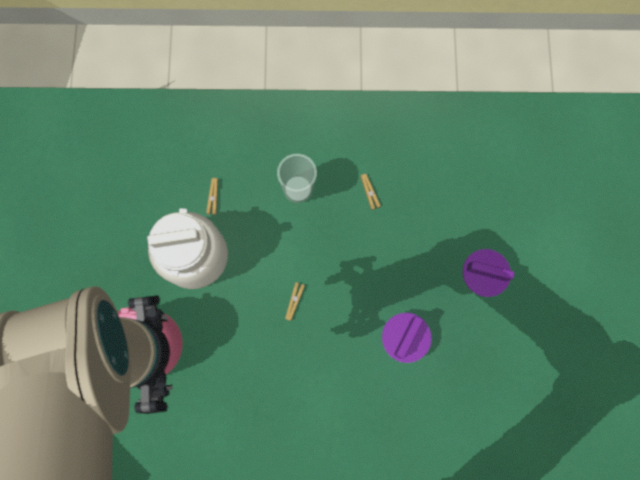

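The cap sits flat on the tub at (180,240) in top and (257,365) in side. The bar is at 99°, so it is 75° from the notch line. The cup and pegs have not moved and the gripper is clear.

```bash
python3 -c "
from cell import order
print(order.finish_job())"
```

```text
the job is handed in; nothing more can be done
None
```

The white cap is locked on the white tub, and the job is handed in after about 14 s of the 51 s allowed. I gripped the cap by its bar, centred it from both views, and lowered it until the flange met the collar with about 5 N. I then turned it clockwise until the stop pushed back (about 1.3 N m), let go and backed away.

**Last checks:**
- **Position:** both cameras put the flange centre within 1 mm of the mouth axis.
- **Height:** the top of the bar is at 190–191 mm (191 expected), so the flange lies on the collar.
- **Angle:** the bar is about 75° from the notch line. The gripper itself had turned 79°, so a few degrees went into slip or flex at the stop.
- **Surroundings:** the cup, the pegs and the look-alikes appear unmoved in the pictures, and the gripper touches nothing.

None of the checks failed. The only disagreement was about 1–2 mm between the two cameras, which is within the calibration.

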